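Lock the filled sweet mould in the finishing stand with the knob under its shelf

TASK

Set the filled blue sweet mould flat in the bay on top of the finishing stand, between the brass cam and the rubber-faced fence, and let go of it. Then turn the red four-armed knob on the underside of the stand's shelf until the cam holds the mould snugly against the fence, firm (about 15 N) but never overtightened, and leave it locked like that. Do not disturb the white spare mould or the other things on the table.

Things in the scene. Friction and masses are not known exactly. Their poses are not given: they have to be found in the camera images.
- stand: Fixed stand: steel shelf plate 12 mm thick, 140 (x) by 190 mm (y), underside 98 and top 110 mm above the table, on two side legs. Origin: on the table straight under the knob's axis; x points from knob to fence (away from the robot at yaw 0), z up. The shelf runs from x = -8 (front edge) to 132 mm. Two guides on top, 10 mm tall, inner faces at y = +-59 mm, run from x = 24 to 84 mm.
- bay (a point): Where to set the mould's origin down: on the shelf's top, in the middle of the bay (stand x = 46.5, y = 0 mm), clear of guides, cam and fence while the knob is at its start. The mould's x goes along the stand's x, either way round.
- fence_mid (a point): Rough middle of the fence's face (stand x = 88.5 mm, 118 mm above the table). The real face, sprung black rubber on a 20 mm tall aluminium fence, was left by the last user anywhere within 6 mm of this in x; it gives way 1 mm per 25 N.
- knob_hub (a point): Centre of the red knob under the shelf: on its vertical axis, mid height of its arms (84 mm above the table). Hub 34 mm across; four arms at right angles, bars 14 mm wide and 12 tall ending 70 mm from the axis. Arms on the robot's side stick out past the shelf's front edge: pinch or push them there from above; once one has swung round towards the shelf, take the next.
- knob: The turning part: knob, spindle and brass cam. Origin: the stand's. Angle = its yaw less the stand's, 0 to 2.9 rad, starts at 0.3 to 0.8; grows (tightens) counter-clockwise seen from above. One arm points (angle - 1.15) counter-clockwise from stand -x. Friction 0.15 N m. The cam starts to press at 1.3 to 2.2, as the fence stands; then 10 N of press adds about 0.35 N m of load. Stays where left.
- spindle_top (a point): Top of the knob's axis, 124 mm up, amid the brass cam: an eccentric disc 40 mm across, 112 to 124 mm above the table. Disc centre 15 mm off the axis, towards stand -x at angle 0: reach towards the fence 20 - 15 cos(angle) mm. Press the mould with about 15 N; under 6 N is loose, over 25 N too tight, over 40 N at any moment cracks it.
- mould: Loose filled mould to be locked: a blue plastic block 66 mm (x) by 110 mm (y) by 20 mm tall with small candied slices in two rows, and a carrying rib on top along y, 14 mm thick (x), 70 mm long, from 20 to 50 mm above the underside, to be pinched from above. Origin: centre of the underside. 0.3 kg. It is the same either way round.
- spare: Empty white mould of the same shape and size, to be left alone; origin at the centre of its underside.
- slice0: Loose candied slice, 52 mm across, 14 mm thick, lying flat; leave alone. Origin: centre of its underside.
- slice1: Another such slice; leave alone.
- slice2: Another such slice; leave alone.
- bowl: Steel bowl, 130 mm across, 60 mm tall; leave alone. Origin: centre of its underside.
- jar: Glass jar, 72 mm across, 110 mm tall; leave alone. Origin: centre of its underside.
- brush: Brush lying on the table; leave alone.
Things that resemble listed ones, but are neither listed nor needed, are in the scene too. Several things look just like the mould: the one meant starts farthest to the robot's right.

How it is judged:
By the outcome, as a careful person would: the job done as asked, in the order asked, and still so for the second after the job is handed in, with the robot touching nothing.
It also fails if it takes over 72 s, if anything falls off the work surface, if the arm or the gripper's body presses on something with over 40 N, if the wrist force passes 120 N, or if a joint passes its speed limit or range.

ROBOT

A 6-joint arm with a two-finger parallel gripper is mounted at the origin on the work surface. World frame = base frame: x ahead of the robot, y to its left, z up, the work surface at z = 0. Lengths are in mm, angles in rad, forces in N, time in s.
With the tool pointing down it reaches from about 350 to 775 mm from the base axis. Payload 7.3 kg.
Tool frame: the origin (TCP) lies at the very end of the fingers, on their centre line; the grasp point (between the pads) lies 19 mm behind it; x points along the fingers, z is the direction in which the jaws open and shut, and the axes are right-handed (so a half turn about x gives the same grasp; the last joint's range is limited). The gripper opens to 92 mm and grips with 3 to 60 N. Pads are 19 mm wide; open, the fingers measure 130 mm over their backs; the gripper's body (75 mm by 190 mm) begins 47 mm behind the grasp point.
Start: joints at [-1.359, 0.342, 1.524, -0, 1.275, -0.146], TCP at [183.886, -491.763, 226.741] pointing down, gripper open.
Joint ranges: [-2.53, 2.53], [-0.77, 2.02], [0.04, 2.7], [-1, 4.14], [0.28, 2.66], [-3.11, 3.11]. Speed limits (rad/s): [2.57, 2.57, 3.14, 3.14, 3.14, 3.14].

INTERFACE

Orientations are given as [roll, pitch, yaw] about the fixed x, y, z axes, in that order (R = Rz(yaw) Ry(pitch) Rx(roll)).
In Python, from plant import * gives the robot as it stands.
- The arm moves only by the tool carry_out, never from a script. Its argument "rows" is a list of rows, each a list of 4 numbers: the shift along the world's x, y, z in mm, then the turn about the world's z in degrees. In form: [[x, y, z, twist], ...]. A call has 1 to 20 rows; each row is the pose to reach, as a shift and turn from the pose measured when the call began; what a row does not reach only later rows make up. A row lasts 1/12 s, in which the tool goes at most 41.7 mm and 7.16 degrees, less where a joint would pass 70% of its speed; a pose out of reach is approached as far as the arm can. A call with a gripper value outside its range is refused whole. "hand" is the finger opening in mm, from 0 to 91.8, set as the call begins (left out, the last holds). The fingers move at their own pace and stop on an object; the grip force is fixed at half the most. Time passes only in rows, so rows that repeat a pose let the fingers close. It gives the time, the measured TCP pose, the force and the opening at its end, in the units of the state.
- get_obs(): the state, without advancing time (a new reading comes with each control period).
- capture(name): name is "scene" or "top" or "wrist"; returns the picture (420x560x3 uint8, red, green, blue); there is no depth.
- camera_info(name): a dict with "camera_matrix" (3x3 intrinsics, pixels), "pose" (4x4, takes a point from camera to world coordinates); the wrist camera has in their place "mount" (4x4, takes a point from camera to tool coordinates, whose origin is the TCP and whose axes are the tool frame's). Camera axes: x right, y down, z forward; pixel columns grow to the right and rows downward; lengths in mm; the calibration is good to about 2 mm. A picture is of the moment at which its call begins: read the wrist's pose just before it. camera_info takes no time and is no camera call.
- close_job(): hands the job in, once; it reports no verdict.
The state is a dict: "time": time; "joint_positions": joint angles; "dq": joint speeds; "tau": joint torques, N m; "tool_pos": TCP position; "tcp_rot": TCP orientation; "contact_force": force on the tool from outside, world axes, zero at the start; "moment": the same for the moment, N m; "grip_width": finger opening in mm.
Only numpy, scipy, OpenCV 4.12 (cv2) and the standard library are available. Lean on these libraries where they do the work, as an engineer would, in place of code of your own. Each camera call takes 0.05 s, during which the arm holds its last target. There are 200 camera calls.

## Working session

There is one attempt and no reset: what is moved stays moved. The work goes in short steps, Python scripts to look and compute and a tool call to move; the robot and the scene stay as the last step left them, time stands still between calls to the robot, and variables do not carry over. Pictures are saved under pics/ and viewed, about 8 in all and at most 12, crops included, and the job is handed in when it is done.

Besides the shell and the picture viewer there is one more tool, called after "Call:" as name(argument=value, ...) on one line, values as JSON. carry_out: Moves the arm, as the interface text tells. Its arguments: {"type":"object","properties":{"rows":{"type":"array"},"hand":{"type":"number"}},"required":["rows"]}

```bash
mkdir -p pics; ls
python3 - <<'E'
from plant import *
import cv2,numpy as np
np.set_printoptions(precision=4,suppress=True)
ims={}
for n in("top","scene"):
    ims[n]=capture(n); cv2.imwrite(f"pics/{n}0.png",ims[n][:,:,::-1])
    c=camera_info(n); print(n,np.array(c["camera_matrix"]),np.array(c["pose"]))
print(camera_info("wrist"))
print(get_obs())
E
```

```text
pics
top [[489.4577   0.     279.3226]
 [  0.     489.4577 206.2832]
 [  0.       0.       1.    ]] [[   0.02     -0.9909    0.133   386.3353]
 [  -0.9998   -0.02      0.0012  -65.7239]
 [   0.0015   -0.133    -0.9911 1408.7563]
 [   0.        0.        0.        1.    ]]
scene [[424.7466   0.     273.9974]
 [  0.     424.7466 214.4374]
 [  0.       0.       1.    ]] [[  -0.1016    0.7143   -0.6924 1324.1709]
 [   0.9948    0.0714   -0.0723   22.6594]
 [  -0.0022   -0.6962   -0.7179  915.2809]
 [   0.        0.        0.        1.    ]]
{'camera_matrix': array([[306.006 ,   0.    , 278.3344],
       [  0.    , 306.006 , 210.2929],
       [  0.    ,   0.    ,   1.    ]]), 'mount': array([[  -0.0003,   -0.2725,    0.9622, -157.2498],
       [  -0.0001,   -0.9622,   -0.2725,   73.436 ],
       [   1.    ,   -0.0002,    0.0003,   -0.6017],
       [   0.    ,    0.    ,    0.    ,    1.    ]])}
{'time': 0.1, 'joint_positions': array([-1.359 ,  0.3427,  1.5249, -0.    ,  1.2754, -0.146 ]), 'dq': array([-0.0004, -0.0035, -0.0019, -0.0006,  0.    ,  0.0007]), 'tau': array([  0.0018, -43.2003, -24.4695,   0.0719,   0.0526,  -0.0001]), 'tool_pos': array([ 183.7858, -491.4256,  226.1271]), 'tcp_rot': array([3.0288, 1.5695, 1.8159]), 'contact_force': array([0.1436, 0.0598, 0.4399]), 'moment': array([ 0.0147,  0.0002, -0.0156]), 'grip_width': 91.55486073767571}
```

View pics/top0.png

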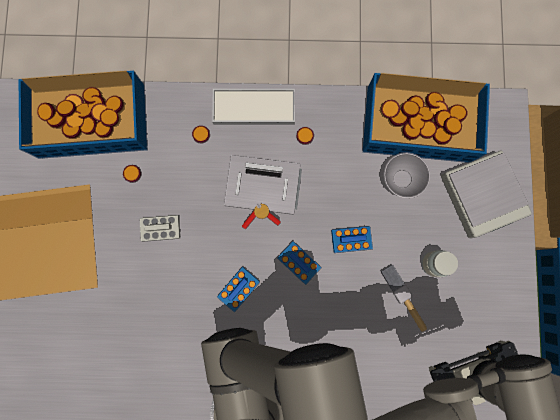

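View pics/scene0.png

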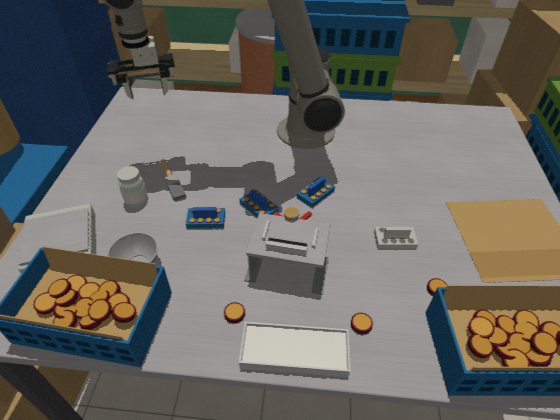

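Blue moulds in the top view: (238,288), (298,262) and (352,239). Image right is world −y, the robot's right, so (352,239) fits "farthest to the right". The stand is at about (262,185), with the cam at (262,212) and the red arms at (250,220) and (272,217). I'll measure coarsely and make the confirming crop.

```bash
cat > h.py <<'E'
from plant import *
import cv2,numpy as np
from scipy.spatial.transform import Rotation as R
np.set_printoptions(precision=3,suppress=True)
def cam(name,obs=None):
    c=camera_info(name); K=np.array(c["camera_matrix"])
    if name=="wrist":
        o=obs or get_obs(); T=np.eye(4); T[:3,:3]=R.from_euler("xyz",o["tcp_rot"]).as_matrix(); T[:3,3]=o["tool_pos"]
        return K,T@np.array(c["mount"])
    return K,np.array(c["pose"])
def ray(KP,uv,z):
    K,P=KP; uv=np.atleast_2d(uv).astype(float)
    d=np.c_[uv,np.ones(len(uv))]@np.linalg.inv(K).T@P[:3,:3].T
    return P[:3,3]+d*((z-P[2,3])/d[:,2])[:,None]
def proj(KP,X):
    K,P=KP; q=(np.atleast_2d(X)-P[:3,3])@P[:3,:3]@K.T
    return q[:,:2]/q[:,2:]
def hsv(im): return cv2.cvtColor(im,cv2.COLOR_RGB2HSV)
def blobs(m,amin=60):
    n,l,s,c=cv2.connectedComponentsWithStats(m.astype(np.uint8))
    return [(l==i,s[i],c[i]) for i in range(1,n) if s[i][4]>=amin]
E
python3 - <<'E'
from h import *
im=cv2.imread("pics/top0.png")[:,:,::-1].copy(); KP=cam("top"); H=hsv(im)
m=(H[...,0]>95)&(H[...,0]<125)&(H[...,1]>130)
m=cv2.morphologyEx(m.astype(np.uint8),cv2.MORPH_CLOSE,np.ones((7,7)))
for b,s,c in blobs(m,300):
    if 200<c[0]<400 and c[1]>200:
        r=cv2.minAreaRect(np.argwhere(b)[:,::-1].astype(np.float32)); bx=cv2.boxPoints(r)
        print("mould",c,ray(KP,r[0],15)[0],ray(KP,bx,15)[:,:2].tolist(),r)
red=((H[...,0]<6)|(H[...,0]>174))&(H[...,1]>170)
for b,s,c in blobs(red,20):
    if 230<c[0]<300: print("red",c,s,ray(KP,c,84)[0])
print("cam",ray(KP,(262,212),124))
for p in [(231,156),(300,164),(296,213),(225,206)]: print(p,ray(KP,p,110)[0])
a=cv2.resize(im[205:275,310:400],None,fx=4.4,fy=4.4,interpolation=cv2.INTER_CUBIC)
b=cv2.resize(im[145:235,215:310],None,fx=4.1,fy=4.1,interpolation=cv2.INTER_CUBIC)
h=max(a.shape[0],b.shape[0]); o=np.zeros((h,a.shape[1]+b.shape[1],3),np.uint8); o[:a.shape[0],:a.shape[1]]=a;o[:b.shape[0],a.shape[1]:]=b
cv2.imwrite("pics/crop1.png",o[:,:,::-1]);print(o.shape)
E
```

```text
mould [351.398 238.881] [ 483.842 -271.31    15.   ] [[510.0480236161976, -212.44951986774169], [523.4394298460509, -323.6197130885994], [457.7691221076584, -329.87153323445943], [444.5382919584098, -219.38791212987888]] ((351.44061279296875, 238.9059600830078), (23.18436622619629, 39.10496139526367), 84.2894058227539)
mould [298.769 262.345] [ 414.509 -122.376   15.   ] [[427.09972208303816, -59.62707251753824], [475.563306220331, -103.46001389452348], [401.9507998072354, -184.9662429430274], [354.16523900296175, -141.07147917738166]] ((298.80145263671875, 262.3450927734375), (38.939048767089844, 23.026018142700195), 43.15238952636719)
mould [237.972 288.827] [337.041  47.34   15.   ] [[314.8734381255457, 108.08609473620616], [400.98494701782846, 38.46588251755681], [359.30186763871063, -13.661354602809794], [273.8778528611356, 56.105826234895275]] ((237.9896240234375, 288.8758239746094), (23.664976119995117, 39.872257232666016), 40.23635482788086)
red [248.482 220.165] [242 211  14  18  85] [524.382  18.964  84.   ]
red [273.333 218.773] [267 213  13  12  66] [529.55  -48.539  84.   ]
cam [[542.625 -18.709 124.   ]]
(231, 156) [695.71   69.704 110.   ]
(300, 164) [ 677.35  -117.874  110.   ]
(296, 213) [ 543.469 -109.104  110.   ]
(225, 206) [558.508  81.227 110.   ]
(369, 785, 3)
```

View pics/crop1.png

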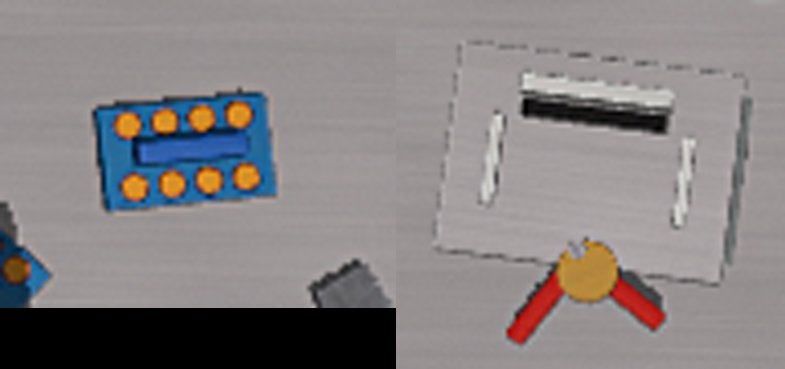

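Confirmed: (351,239) is the filled blue mould on the far right, with its rib along its long side and eight slices. In the right half of the crop, the stand's shelf is slightly yawed, with the fence and rubber at the far side and the two red arms at the front.

Run:
```python
from h import *
o=get_obs(); M=R.from_euler("xyz",o["tcp_rot"]).as_matrix(); print(M)
print("jaw dir deg",np.degrees(np.arctan2(M[1,2],M[0,2])))
```

```text
[[-0.     0.937  0.35 ]
 [ 0.001  0.35  -0.937]
 [-1.     0.    -0.001]]
jaw dir deg -69.49868310241811
```

Call:
carry_out(rows=[[20,15,0,4],[50,37,0,10],[80,59,0,17],[110,81,0,24],[140,103,0,31],[170,125,0,38],[200,147,0,45],[225,165,0,52],[250,183,0,59],[270,198,0,66],[285,209,0,72],[296,217,0,75],[300,220,0,76],[300,220,0,76],[300,220,0,76],[300,220,0,76]], hand=60)

```text
time: 1.43
tool_pos: [483.1, -272.0, 226.0]
tcp_rot: [2.994, 1.569, 3.105]
contact_force: [1.0, 0.3, 0.1]
grip_width: 60.0
```

Run:
```python
from h import *
o=get_obs(); KP=cam("wrist",o); im=capture("wrist"); cv2.imwrite("pics/w1.png",im[:,:,::-1]); print(o["tool_pos"],o["grip_width"],o["joint_positions"])
H=hsv(im); m=(H[...,0]>95)&(H[...,0]<125)&(H[...,1]>130)
m=cv2.morphologyEx(m.astype(np.uint8),cv2.MORPH_CLOSE,np.ones((9,9)))
for b,s,c in blobs(m,2000):
    r=cv2.minAreaRect(np.argwhere(b)[:,::-1].astype(np.float32)); print(c,s,r,ray(KP,cv2.boxPoints(r),20))
print("predicted rib corners", proj(KP,[[484,-271,50],[484,-271,0]]))
```

```text
[ 483.066 -271.981  225.99 ] 60.019391502843895 [-0.65   0.398  1.442 -0.001  1.304 -0.761]
[232.491  43.976] [ 176    0  114  102 5046] ((232.50001525878906, 40.00000762939453), (71.41778564453125, 108.18732452392578), 45.0) [[ 349.311 -138.94    20.   ]
 [ 425.445  -59.642   20.   ]
 [ 482.101  -99.1     20.   ]
 [ 406.4   -184.329   20.   ]]
[279.91  181.945] [ 252  139   56   89 3485] ((279.5, 183.0), (88.0, 55.0), 90.0) [[ 446.078 -219.006   20.   ]
 [ 509.344 -211.936   20.   ]
 [ 524.021 -318.515   20.   ]
 [ 455.505 -326.188   20.   ]]
predicted rib corners [[279.601 191.818]
 [279.474 183.346]]
```

View pics/w1.png

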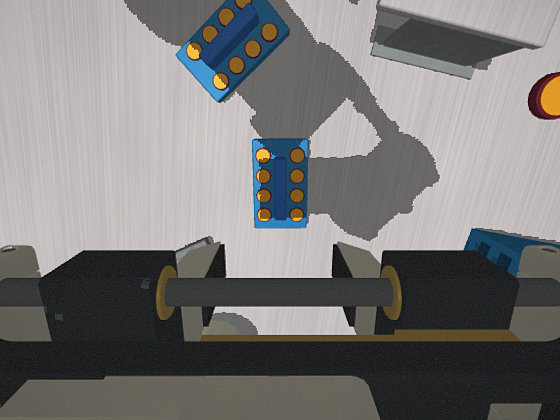

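The view shows the mould at (280,183), aligned with the jaws to within a degree. Its rib is between the open fingers, and its slices are roughly flush. Centre is about (484,−269). Descend and grip.

Call:
carry_out(rows=[[1,3,-20,0],[1,3,-50,0],[1,3,-80,0],[1,3,-110,0],[1,3,-140,0],[1,3,-165,0],[1,3,-182,0],[1,3,-192,0],[1,3,-197,0],[1,3,-199,0],[1,3,-199,0],[1,3,-199,0]], hand=60)

```text
time: 2.48
tool_pos: [484.6, -269.7, 28.2]
tcp_rot: [-1.731, 1.57, -1.62]
contact_force: [0.1, -0.0, 0.4]
grip_width: 59.7
```

Call:
carry_out(rows=[[0,0,0,0],[0,0,0,0],[0,0,0,0],[0,0,0,0],[0,0,0,0],[0,0,0,0],[0,0,0,0],[0,0,0,0],[0,0,0,0],[0,0,0,0]], hand=0)

```text
time: 3.32
tool_pos: [484.5, -269.6, 28.2]
tcp_rot: [-1.945, 1.57, -1.834]
contact_force: [-0.2, -0.4, -0.1]
grip_width: 13.8
```

Call:
carry_out(rows=[[0,0,15,0],[0,0,40,0],[0,0,70,0],[0,0,100,0],[0,0,130,0],[0,0,160,0],[0,0,185,0],[20,14,197,-2],[45,32,200,-4],[70,52,200,-6],[90,70,200,-8],[105,82,200,-10],[113,88,200,-11],[116,90,200,-11],[116,90,200,-11],[116,90,200,-11],[116,90,200,-11]])

```text
time: 4.73
tool_pos: [599.9, -180.3, 228.0]
tcp_rot: [-2.344, 1.569, -2.426]
contact_force: [0.8, -0.4, -2.0]
grip_width: 13.7
```

Run:
```python
from h import *
o=get_obs(); KP=cam("wrist",o); im=capture("wrist"); cv2.imwrite("pics/w2.png",im[:,:,::-1]); print(o["tool_pos"],o["tcp_rot"],o["contact_force"],o["grip_width"])
M=R.from_euler("xyz",o["tcp_rot"]).as_matrix(); print("jaw dir deg",np.degrees(np.arctan2(M[1,2],M[0,2])))
```

```text
[ 599.85  -180.304  227.998] [-2.344  1.569 -2.426] [ 0.813 -0.378 -2.017] 13.707270408744126
jaw dir deg -4.668078621777407
```

View pics/w2.png

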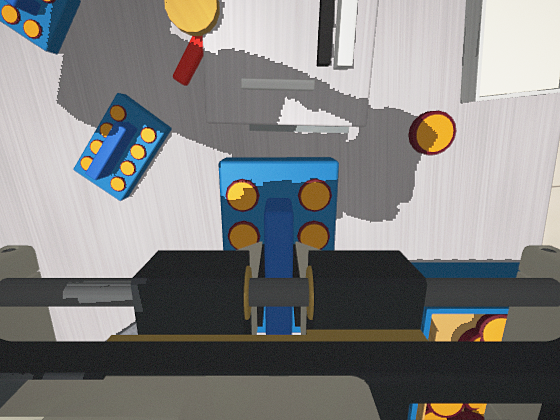

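The wrist view cuts the stand off: the cam is at (193,8), one red arm at (188,60), the −y guide at row ~83, and the held mould is level at (279,200). I'll go higher and nearer to see the whole bay.

Call:
carry_out(rows=[[0,5,10,0],[0,12,30,0],[0,24,60,0],[0,35,88,0],[0,40,98,0],[0,40,100,0],[0,40,100,0],[0,40,100,0]])

```text
time: 5.45
tool_pos: [599.2, -140.8, 326.3]
tcp_rot: [-2.949, 1.567, -3.031]
contact_force: [-0.4, -0.1, -2.9]
grip_width: 13.8
```

Run:
```python
from h import *
o=get_obs(); KP=cam("wrist",o); im=capture("wrist"); cv2.imwrite("pics/w3.png",im[:,:,::-1]); print(o["tool_pos"],o["tcp_rot"],o["joint_positions"])
np.savez("w3.npz",K=KP[0],P=KP[1])
M=R.from_euler("xyz",o["tcp_rot"]).as_matrix(); print("jaw dir deg",np.degrees(np.arctan2(M[1,2],M[0,2])))
H=hsv(im)
b=(H[...,0]>14)&(H[...,0]<28)&(H[...,1]>120)&(H[...,2]>120); b[180:]=0
for m,s,c in blobs(b,400):
    (cx,cy),r=cv2.minEnclosingCircle(np.argwhere(m)[:,::-1].astype(np.float32)); print("brass",s,c,(cx,cy),r,ray(KP,c,124),ray(KP,(cx,cy),124))
red=((H[...,0]<6)|(H[...,0]>174))&(H[...,1]>170)&(H[...,2]>70)
for m,s,c in blobs(red,40):
    r=cv2.minAreaRect(np.argwhere(m)[:,::-1].astype(np.float32)); print("red",s,c,r,ray(KP,cv2.boxPoints(r),90)[:,:2].tolist())
cv2.imwrite("pics/w3b.png",cv2.resize(im[:230,140:540],None,fx=2,fy=2)[:,:,::-1])
```

```text
[ 599.238 -140.784  326.345] [-2.949  1.567 -3.031] [-0.354  0.473  1.052 -0.002  1.62  -0.272]
jaw dir deg -4.715640691906338
brass [389 144  28  28 603] [402.542 157.524] (402.7195129394531, 157.28048706054688) 14.607525825500488 [[ 745.342 -117.002  124.   ]] [[ 745.539 -116.736  124.   ]]
red [185  36  38  27 396] [201.01   49.513] ((202.46153259277344, 50.80768966674805), (39.38371276855469, 11.371354103088379), 33.690067291259766) [[501.3850338714548, 29.59400746491569], [510.2649484000796, 38.695380079985924], [544.8199020587523, 12.876429011966849], [536.0530958882987, 3.412000124290728]]
red [206  98  23  30 349] [217.178 111.797] ((217.47171020507812, 111.15093994140625), (11.461172103881836, 32.24668884277344), 29.05460548400879) [[513.6326749804668, -58.461612882801234], [537.3341166911575, -27.593178079301964], [548.6011546998159, -34.8836131302503], [525.0637223787859, -66.07702785123882]]
```

View pics/w3b.png

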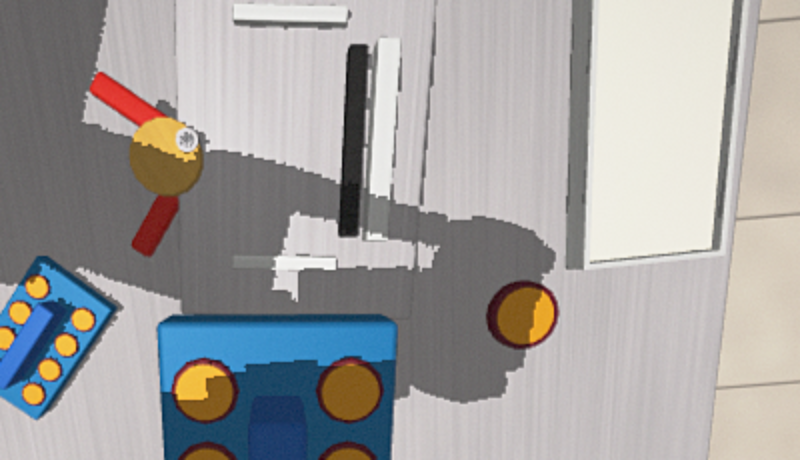

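The enlarged wrist view shows the spindle screw at crop (186,138), the cam disc at about (166,156), and the rubber face along crop (349,45)–(339,235). The guide inner edges are at about rows 22 and 256, and the red arm tips are at (97,82) and (145,250). I'll turn these into the stand pose.

Run:
```python
from h import *
z=np.load("w3.npz"); KP=(z["K"],z["P"]); f=lambda p,h:ray(KP,np.array(p,float)/2+[140,0],h)[:,:2]
im=cv2.imread("pics/w3.png"); g=cv2.cvtColor(im,cv2.COLOR_BGR2GRAY)
print("cam pos",KP[1][:3,3])
yaw=np.radians(-4.6); ex=np.array([np.cos(yaw),np.sin(yaw)]); ey=np.array([-np.sin(yaw),np.cos(yaw)])
axis=f([(186,138)],124)[0]; disc=f([(166,156)],124)[0]
print("axis",axis,"disc",disc, np.linalg.norm(axis-disc))
d=disc-axis; th=np.degrees(np.arctan2(d[1],d[0]))-(180-4.6); print("knob angle from disc",np.radians(th))
gp=f([(234,22),(346,24)],120); gm=f([(234,257),(336,257)],120)
print("guides",gp,gm,"yaws",[np.degrees(np.arctan2(*(q[1]-q[0])[::-1])) for q in(gp,gm)])
mid=(gp.mean(0)@ey+gm.mean(0)@ey)/2; print("guide mid ey",mid,"sep",gp.mean(0)@ey-gm.mean(0)@ey,"axis ey",axis@ey)
print("guide x range rel axis",(gp-axis)@ex,(gm-axis)@ex)
# front edge and fence face
fr=f([(179,40),(181,300)],110); print("front edge rel axis",(fr-axis)@ex)
for h in(118,128): 
  r=f([(349,45),(339,235)],h); print("rubber",h,(r-axis)@ex,(r-axis)@ey,np.degrees(np.arctan2(*(r[0]-r[1])[::-1]))-90)
t=f([(97,82),(145,250)],90); 
for q in t: v=q-axis; print("tip",q,v,np.linalg.norm(v),np.degrees(np.arctan2(v[1],v[0]))%360-175.4)
# intensity rows
print(g[0:20,190].tolist()); print(g[120:140,300].tolist()); print(g[60,300:345].tolist()); print(g[100,300:345].tolist())
```

```text
cam pos [605.417 -66.79  483.542]
axis [560.336  -6.694] disc [548.383 -14.732] 14.404795476003907
knob angle from disc -5.610880646399244
guides [[591.587  47.071]
 [649.682  41.31 ]] [[579.597 -70.652]
 [637.937 -75.468]] yaws [np.float64(-5.663296445826636), np.float64(-4.718664444763127)]
guide mid ey 34.910129882195164 sep 117.82444591516682 axis ey 38.266008855810604
guide x range rel axis [26.839 85.208] [24.328 82.866]
front edge rel axis [-3.639 -8.768]
rubber 118 [87.27  84.466] [ 45.881 -50.216] -6.271759278085412
rubber 128 [86.244 83.516] [ 43.086 -50.382] -6.271759278085369
tip [508.445  32.785] [-51.892  39.479] 65.20188366475719 -32.6634810052679
tip [522.91  -62.262] [-37.426 -55.568] 66.99624707942742 60.63868236708029
[99, 102, 101, 102, 102, 103, 105, 96, 95, 96, 96, 93, 95, 94, 115, 86, 122, 195, 106, 110]
[216, 214, 215, 215, 216, 215, 216, 206, 166, 251, 240, 237, 242, 243, 104, 100, 106, 106, 111, 104]
[205, 208, 209, 204, 206, 211, 206, 204, 204, 204, 212, 215, 2, 45, 48, 49, 43, 48, 51, 48, 44, 47, 120, 220, 155, 105, 133, 243, 238, 234, 232, 231, 233, 233, 234, 234, 234, 231, 108, 207, 202, 204, 199, 200, 195]
[111, 114, 108, 113, 110, 108, 112, 110, 113, 116, 14, 24, 26, 32, 27, 30, 28, 26, 21, 53, 118, 115, 97, 95, 105, 132, 126, 129, 127, 126, 123, 124, 124, 123, 110, 98, 93, 119, 218, 212, 207, 201, 211, 213, 203]
```

Call:
carry_out(rows=[[1,15,-5,0],[3,40,-15,-1],[5,70,-35,-1],[6,95,-60,-1],[7,113,-85,-1],[8,124,-110,-1],[8,127,-135,-1],[8,127,-155,-1],[8,127,-167,-1],[8,127,-171,-1],[8,127,-171,-1],[8,127,-171,-1]])

```text
time: 6.5
tool_pos: [607.2, -13.8, 154.9]
tcp_rot: [-3.078, 1.566, 3.105]
contact_force: [0.7, -0.7, -3.1]
grip_width: 13.5
```

Run:
```python
from h import *
o=get_obs(); KP=cam("wrist",o); im=capture("wrist"); cv2.imwrite("pics/w4.png",im[:,:,::-1]); print(o["tool_pos"],o["contact_force"])
np.savez("w4.npz",K=KP[0],P=KP[1])
M=R.from_euler("xyz",o["tcp_rot"]).as_matrix(); print("jaw dir deg",np.degrees(np.arctan2(M[1,2],M[0,2])))
cv2.imwrite("pics/w4b.png",cv2.resize(im[:290,90:470],None,fx=2,fy=2)[:,:,::-1])
```

```text
[607.154 -13.782 154.873] [ 0.659 -0.656 -3.057]
jaw dir deg -5.737867676837487
```

View pics/w4b.png

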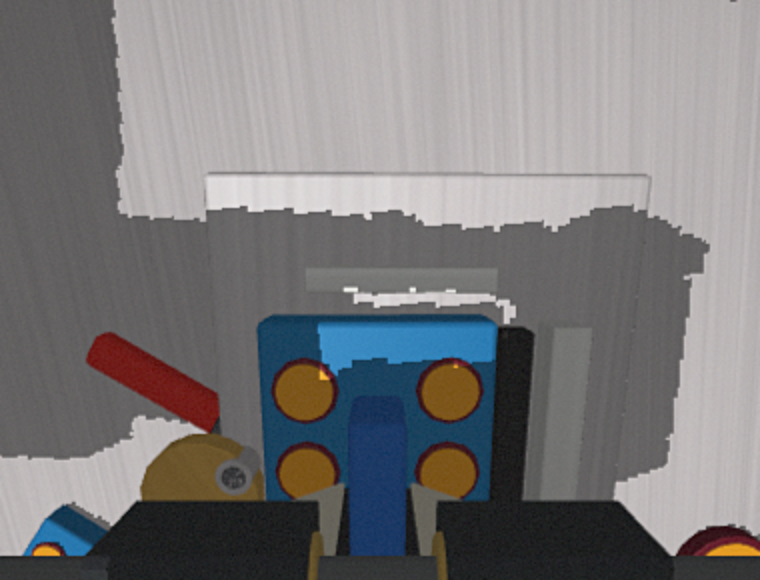

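The mould is aligned with the shelf in this view. The shelf's +y corners are at crop (207,174) and (650,176), the guide's inner edge at row ~290, and the mould's end edge at row ~318. The rubber face is at col ~497–525. Next, offsets in the tool frame.

Run:
```python
from h import *
z=np.load("w4.npz"); KP=(z["K"],z["P"]); f=lambda p,h:ray(KP,np.array(p,float)/2+[90,0],h)[:,:2]
tcp=np.array([607.15,-13.78]); yaw=np.radians(-5.7); ex=np.array([np.cos(yaw),np.sin(yaw)]); ey=np.array([-ex[1],ex[0]])
S=np.c_[ex,ey]; loc=lambda p,h:(f(p,h)-tcp)@S
print("campos",(KP[1][:2,3]-tcp)@S,KP[1][2,3])
print("shelf corners",loc([(207,174),(650,176)],110),"-> origin",loc([(207,174),(650,176)],110)-[[-8,95],[132,95]])
print("guide +y top outer/inner",loc([(306,268),(497,268),(306,290),(497,290)],120))
print("mould end top",loc([(262,320),(495,320)],147), "bottom",loc([(262,316),(495,316)],127))
print("mould sides",loc([(262,400),(492,400)],147))
print("screw",loc([(234,477)],124)); print("rubber face",loc([(527,330)],118),loc([(490,495)],128),loc([(497,330)],130))
print("arm tip",loc([(98,348)],90),"root",loc([(215,412)],90))
im=cv2.imread("pics/w4.png",0); print(im[130:165,290].tolist()); print(im[190,215:230].tolist(), im[190,325:350].tolist())
```

```text
campos [ 0.319 74.177] 312.09843235373614
shelf corners [[-52.744  95.705]
 [ 83.698  94.973]] -> origin [[-44.744   0.705]
 [-48.302  -0.027]]
guide +y top outer/inner [[-21.958  67.878]
 [ 36.228  67.841]
 [-22.17   61.304]
 [ 36.576  61.275]]
mould end top [[-31.068  55.235]
 [ 31.362  55.215]] bottom [[-34.808  54.133]
 [ 35.06   54.109]]
mould sides [[-32.218  33.145]
 [ 31.679  33.157]]
screw [[-47.31   1.38]]
rubber face [[47.087 48.741]] [[36.25  -3.234]] [[35.305 50.316]]
arm tip [[-102.438   38.547]] root [[-61.387  14.326]]
[104, 104, 102, 100, 116, 124, 123, 116, 119, 117, 116, 118, 115, 117, 114, 109, 149, 224, 216, 213, 217, 204, 84, 98, 102, 108, 105, 54, 42, 48, 50, 77, 91, 100, 118]
[102, 102, 102, 106, 102, 45, 49, 62, 60, 58, 61, 53, 31, 45, 90] [95, 89, 92, 68, 17, 38, 60, 61, 61, 60, 57, 51, 39, 16, 21, 32, 29, 33, 21, 33, 29, 29, 23, 30, 34]
```

The mould is centred on the bay, about 0.7 mm off in y. Lower it and watch the force.

Call:
carry_out(rows=[[0,1,-3,0],[0,1,-7,0],[0,1,-11,0],[0,1,-13.5,0],[0,1,-15,0],[0,1,-16,0],[0,1,-16.5,0],[0,1,-16.5,0],[0,1,-16.5,0]])

```text
time: 7.3
tool_pos: [607.7, -12.9, 139.2]
tcp_rot: [-3.007, 1.568, -3.107]
contact_force: [-0.2, -0.0, -1.8]
grip_width: 13.8
```

Call:
carry_out(rows=[[0,0,-0.5,0],[0,0,-1,0],[0,0,-1.5,0],[0,0,-1.5,0],[0,0,-1.5,0]])

```text
time: 7.72
tool_pos: [607.7, -12.9, 138.2]
tcp_rot: [-2.971, 1.568, -3.071]
contact_force: [-2.1, -0.3, 2.8]
grip_width: 13.5
```

Call:
carry_out(rows=[[0,0,0,0],[0,0,0,0],[0,0,0,0],[0,0,0,0],[0,0,0,0],[0,0,5,0],[0,0,15,0],[0,0,35,0],[0,0,60,0],[0,0,80,0],[0,0,90,0],[0,0,90,0],[0,0,90,0]], hand=34)

```text
time: 8.8
tool_pos: [607.7, -12.9, 228.4]
tcp_rot: [-2.882, 1.569, -2.982]
contact_force: [0.7, 0.5, -0.4]
grip_width: 33.7
```

Placed and released. Next, arm A of the knob: azimuth ~143° and axis at about (560.6, −7.7). Hover over r≈56 mm with the jaws tangential.

Call:
carry_out(rows=[[-5,2,0,4],[-15,6,0,10],[-28,12,0,17],[-42,18,0,24],[-56,24,0,31],[-68,29,0,38],[-78,33,0,45],[-86,36,0,51],[-90,38,0,56],[-92,39,0,58],[-92,39,-20,58.6],[-92,39,-45,58.6],[-92,39,-58,58.6],[-92,39,-60,58.6],[-92,39,-60,58.6]], hand=44)

```text
time: 10.05
tool_pos: [514.6, 26.2, 166.7]
tcp_rot: [2.516, 1.566, -2.845]
contact_force: [-0.3, -0.1, 0.5]
grip_width: 44.2
```

Run:
```python
from h import *
o=get_obs(); KP=cam("wrist",o); im=capture("wrist"); cv2.imwrite("pics/w5.png",im[:,:,::-1]); print(o["tool_pos"],o["joint_positions"])
M=R.from_euler("xyz",o["tcp_rot"]).as_matrix(); print("jaw dir deg",np.degrees(np.arctan2(M[1,2],M[0,2])))
H=hsv(im); red=((H[...,0]<6)|(H[...,0]>174))&(H[...,1]>170)&(H[...,2]>60)
for m,s,c in blobs(red,40):
    r=cv2.minAreaRect(np.argwhere(m)[:,::-1].astype(np.float32)); q=ray(KP,cv2.boxPoints(r),90); print("red",s,c,r); print((q-o["tool_pos"])@M[:,1:],q[:,:2])
```

```text
[514.563  26.19  166.655] [-0.097  0.384  1.638 -0.002  1.124 -1.018]
jaw dir deg 52.85848737873984
red [ 272  201   17   65 1028] [279.614 232.913] ((280.0, 233.0), (64.0, 16.0), 90.0)
[[ 15.224  -4.726]
 [ 15.234   7.885]
 [-39.956   8.353]
 [-39.977  -5.042]] [[499.197  31.499]
 [506.803  41.558]
 [551.081   8.608]
 [543.01   -2.082]]
```

View pics/w5.png

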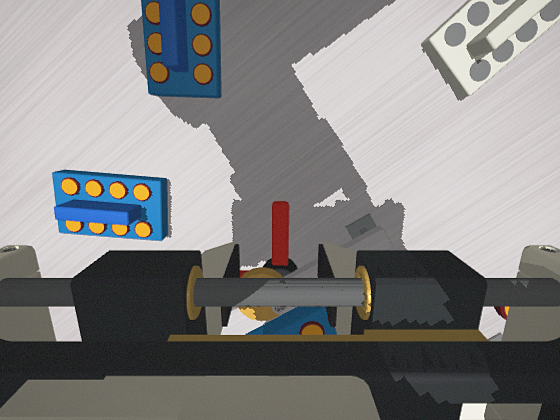

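The red arm is centred between the fingers at (280,233), aligned, with its tip 15 mm beyond the TCP, so r≈55. Descend and pinch.

Call:
carry_out(rows=[[1,1,-10,0],[1,1,-30,0],[1,1,-50,0],[1,1,-70,0],[1,1,-84,0],[1,1,-91,0],[1,1,-94,0],[1,1,-94,0],[1,1,-94,0]])

```text
time: 10.85
tool_pos: [517.0, 27.1, 74.6]
tcp_rot: [-2.928, 1.569, -2.005]
contact_force: [0.2, 0.5, 0.2]
grip_width: 44.1
```

Call:
carry_out(rows=[[0,0,0,0],[0,0,0,0],[0,0,0,0],[0,0,0,0],[0,0,0,0],[0,0,0,0],[0,0,0,0]], hand=0)

```text
time: 11.43
tool_pos: [516.9, 26.9, 74.8]
tcp_rot: [-2.995, 1.568, -2.073]
contact_force: [-1.4, -2.1, 3.5]
grip_width: 13.4
```

```bash
cat > q.py <<'E'
from h import *
A=np.array([560.,-6.9])
o=get_obs(); M=R.from_euler("xyz",o["tcp_rot"]).as_matrix(); p=o["tool_pos"]; r=p[:2]-A
jaw=np.degrees(np.arctan2(M[1,2],M[0,2])); az=np.degrees(np.arctan2(r[1],r[0]))%360
F=o["contact_force"]; mo=o["moment"]
print("t",round(o["time"],2),"pos",p,"jaw",round(jaw,2),"r",round(np.hypot(*r),2),"az",round(az,2),"theta(jaw)",round(np.radians(jaw+90-174.4)+1.15,3),"F",F,"m",mo,"grip",round(o["grip_width"],2))
print("tangential F",round(F[:2]@M[:2,2],2),"radial F",round(F[:2]@M[:2,1],2),"torque about axis from arm",round(-(mo[2]+(r[0]*F[1]-r[1]*F[0])/1000),3))
E
python3 q.py
```

```text
t 11.43 pos [516.882  26.859  74.818] jaw 52.84 r 54.76 az 141.94 theta(jaw) 0.599 F [-1.416 -2.066  3.54 ] m [-0.267  0.222 -0.269] grip 13.41
tangential F -2.5 radial F -0.12 torque about axis from arm 0.132
```

Call:
carry_out(rows=[[-1.3,-1.9,0,2.5],[-2.7,-3.9,0,5],[-5.2,-8.0,0,10],[-7.2,-12.3,0,15],[-8.9,-16.7,0,20],[-10.2,-21.3,0,25],[-11.1,-26.0,0,30],[-11.4,-28.4,0,32.5],[-11.6,-30.8,0,35],[-11.6,-30.8,0,35],[-11.6,-30.8,0,35],[-11.6,-30.8,0,35]])

```text
time: 12.43
tool_pos: [504.9, -4.6, 74.8]
tcp_rot: [3.031, 1.567, -1.721]
contact_force: [-3.3, -5.0, 2.9]
grip_width: 13.1
```

```bash
python3 q.py
```

```text
t 12.43 pos [504.91   -4.606  74.841] jaw 87.75 r 55.14 az 177.62 theta(jaw) 1.209 F [-3.26  -5.029  2.944] m [-0.815  0.338 -0.16 ] grip 13.11
tangential F -5.15 radial F 3.06 torque about axis from arm -0.124
```

Call:
carry_out(rows=[[0,-1,0,1],[0,-1.9,0,2],[0,-2.9,0,3],[0,-3.8,0,4],[0,-4.8,0,5],[0.1,-5.8,0,6],[0.1,-6.7,0,7],[0.2,-7.7,0,8],[0.2,-7.7,0,8],[0.2,-7.7,0,8]])

```text
time: 13.27
tool_pos: [505.0, -12.5, 74.8]
tcp_rot: [2.953, 1.567, -1.659]
contact_force: [-3.1, -2.0, 3.1]
grip_width: 13.6
```

```bash
python3 q.py
```

```text
t 13.27 pos [505.001 -12.482  74.826] jaw 95.76 r 55.28 az 185.8 theta(jaw) 1.348 F [-3.125 -1.99   3.052] m [-0.265  0.375 -0.104] grip 13.64
tangential F -1.67 radial F 3.31 torque about axis from arm 0.012
```

Call:
carry_out(rows=[[0,-0.5,0,0.5],[0.1,-1,0,1],[0.2,-1.4,0,1.5],[0.2,-1.9,0,2],[0.3,-2.4,0,2.5],[0.4,-2.9,0,3],[0.5,-3.4,0,3.5],[0.5,-3.8,0,4]])

```text
time: 13.93
tool_pos: [505.5, -16.3, 74.8]
tcp_rot: [2.927, 1.567, -1.614]
contact_force: [-3.7, -0.2, 3.2]
grip_width: 13.7
```

```bash
python3 q.py
```

```text
t 13.93 pos [505.457 -16.303  74.81 ] jaw 99.81 r 55.35 az 189.78 theta(jaw) 1.419 F [-3.697 -0.171  3.239] m [ 0.119  0.379 -0.198] grip 13.75
tangential F 0.46 radial F 3.67 torque about axis from arm 0.223
```

Call:
carry_out(rows=[[0.1,-0.5,0,0.5],[0.2,-1,0,1],[0.3,-1.4,0,1.5],[0.4,-1.9,0,2]])

```text
time: 14.27
tool_pos: [505.8, -18.3, 74.8]
tcp_rot: [2.897, 1.567, -1.608]
contact_force: [-4.7, -0.2, 4.2]
grip_width: 13.7
```

```bash
python3 q.py
```

```text
t 14.27 pos [505.817 -18.275  74.828] jaw 101.87 r 55.36 az 191.86 theta(jaw) 1.455 F [-4.684 -0.173  4.215] m [ 0.114  0.413 -0.133] grip 13.71
tangential F 0.79 radial F 4.62 torque about axis from arm 0.177
```

Call:
carry_out(rows=[[0.1,-0.5,0,0.5],[0.2,-1,0,1],[0.3,-1.4,0,1.5],[0.4,-1.9,0,2],[0.5,-2.4,0,2.5],[0.6,-2.8,0,3]])

```text
time: 14.77
tool_pos: [506.4, -21.1, 74.8]
tcp_rot: [2.892, 1.567, -1.56]
contact_force: [-2.5, 1.0, 4.2]
grip_width: 14.0
```

```bash
python3 q.py
```

```text
t 14.77 pos [506.406 -21.08   74.829] jaw 104.91 r 55.44 az 194.82 theta(jaw) 1.508 F [-2.537  0.969  4.175] m [ 0.097  0.403 -0.18 ] grip 14.03
tangential F 1.59 radial F 2.2 torque about axis from arm 0.268
```

Call:
carry_out(rows=[[0.1,-0.5,0,0.5],[0.3,-0.9,0,1],[0.4,-1.4,0,1.5],[0.5,-1.9,0,2]])

```text
time: 15.1
tool_pos: [506.9, -23.0, 74.8]
tcp_rot: [2.881, 1.567, -1.535]
contact_force: [-3.5, 1.0, 4.8]
grip_width: 13.6
```

```bash
python3 q.py
```

```text
t 15.1 pos [506.916 -22.986  74.808] jaw 106.96 r 55.47 az 196.86 theta(jaw) 1.544 F [-3.47   1.033  4.778] m [ 0.214  0.428 -0.232] grip 13.56
tangential F 2.0 radial F 3.02 torque about axis from arm 0.343
```

Call:
carry_out(rows=[[0.1,-0.5,0,0.5],[0.3,-0.9,0,1],[0.4,-1.4,0,1.5]])

```text
time: 15.35
tool_pos: [507.2, -24.3, 74.8]
tcp_rot: [2.825, 1.567, -1.564]
contact_force: [-2.5, 1.0, 3.6]
grip_width: 13.6
```

```bash
python3 q.py
```

```text
t 15.35 pos [507.23  -24.275  74.799] jaw 108.5 r 55.56 az 198.22 theta(jaw) 1.571 F [-2.473  1.032  3.566] m [ 0.345  0.457 -0.276] grip 13.63
tangential F 1.76 radial F 2.02 torque about axis from arm 0.374
```

Call:
carry_out(rows=[[0.1,-0.5,0,0.5],[0.3,-0.9,0,1],[0.5,-1.4,0,1.5]])

```text
time: 15.6
tool_pos: [507.6, -25.5, 74.8]
tcp_rot: [2.695, 1.568, -1.668]
contact_force: [-4.4, 3.0, 5.5]
grip_width: 13.8
```

```bash
python3 q.py
python3 - <<'E'
from h import *
o=get_obs(); KP=cam("wrist",o); im=capture("wrist"); cv2.imwrite("pics/w6.png",im[:,:,::-1])
E
```

```text
t 15.6 pos [507.556 -25.471  74.782] jaw 110.04 r 55.63 az 199.5 theta(jaw) 1.597 F [-4.413  2.984  5.542] m [ 0.616  0.519 -0.348] grip 13.77
tangential F 4.32 radial F 3.12 torque about axis from arm 0.586
```

View pics/w6.png

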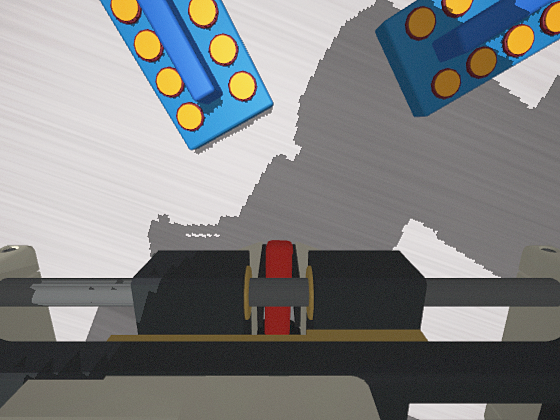

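The knob arm is held squarely between the pads at (280,290), and torque is now clearly rising. I'll average several readings to beat the noise.

```bash
cat > avg.py <<'E'
from h import *
A=np.array([560.,-6.9]); T=[];J=[];Ft=[]
for i in range(8):
    capture("wrist"); o=get_obs(); M=R.from_euler("xyz",o["tcp_rot"]).as_matrix(); r=o["tool_pos"][:2]-A; F=o["contact_force"]
    T.append(-(o["moment"][2]+(r[0]*F[1]-r[1]*F[0])/1000)); J.append(np.degrees(np.arctan2(M[1,2],M[0,2]))); Ft.append(F[:2]@M[:2,2])
print("t",o["time"],"torque",np.mean(T),np.std(T),"Ft",np.mean(Ft),"jaw",np.mean(J),"az",np.degrees(np.arctan2(r[1],r[0]))%360, "pos",o["tool_pos"])
E
python3 avg.py
```

```text
t 16.05 torque 0.5280962239905724 0.020976291963340898 Ft 3.9604863513804047 jaw 110.00011048577495 az 199.5592903832109 pos [507.569 -25.528  74.773]
```

Call:
carry_out(rows=[[0.2,-0.5,0,0.5],[0.3,-0.9,0,1],[0.3,-0.9,0,1]])

```text
time: 16.3
tool_pos: [507.8, -26.2, 74.8]
tcp_rot: [2.664, 1.568, -1.681]
contact_force: [-4.1, 3.2, 4.3]
grip_width: 14.2
```

```bash
python3 avg.py
```

```text
t 16.7 torque 0.5753993686975216 0.02670790926658026 Ft 4.215815447930241 jaw 110.9878643783125 az 200.28211993521933 pos [507.777 -26.199  74.78 ]
```

Call:
carry_out(rows=[[0.1,-0.4,0,0.4],[0.3,-0.8,0,0.8],[0.3,-0.8,0,0.8]])

```text
time: 16.95
tool_pos: [508.0, -26.8, 74.8]
tcp_rot: [2.578, 1.568, -1.754]
contact_force: [-4.7, 2.3, 4.8]
grip_width: 13.3
```

```bash
python3 avg.py
```

```text
t 17.35 torque 0.5922881725310027 0.03339418301200432 Ft 4.184326977951528 jaw 111.776541384246 az 200.9240667278744 pos [507.976 -26.791  74.768]
```

```bash
sed -i 's/^print("t"/print(np.round(T,2)); print("mz",o["moment"][2]);&/' avg.py; python3 q.py
```

```text
t 17.35 pos [507.976 -26.791  74.768] jaw 111.78 r 55.7 az 200.92 theta(jaw) 1.628 F [-4.386  3.846  5.018] m [ 0.59   0.48  -0.374] grip 13.52
tangential F 5.2 radial F 2.65 torque about axis from arm 0.662
```

Call:
carry_out(rows=[[0.1,-0.2,0,0.25],[0.2,-0.5,0,0.5]])

```text
time: 17.52
tool_pos: [508.0, -27.1, 74.7]
tcp_rot: [2.391, 1.569, -1.932]
contact_force: [-4.0, 3.1, 5.7]
grip_width: 13.6
```

```bash
python3 q.py; python3 avg.py
```

```text
t 17.52 pos [508.03  -27.061  74.721] jaw 112.28 r 55.74 az 201.2 theta(jaw) 1.637 F [-4.036  3.064  5.702] m [ 0.741  0.59  -0.416] grip 13.62
tangential F 4.37 radial F 2.57 torque about axis from arm 0.656
[0.66 0.62 0.62 0.61 0.64 0.67 0.63 0.69]
mz -0.43597131147653834
t 17.9167 torque 0.644271646726644 0.026769952576745783 Ft 4.217242906411777 jaw 112.2731152383548 az 201.2606741212678 pos [508.074 -27.104  74.775]
```

Torque about the axis is 0.64 N m. Less the 0.15 friction, that is about 14 N of press, with bounds of roughly 13–23 N across all readings. Stop here, release and retreat upward.

Call:
carry_out(rows=[[0,0,0,0],[0,0,0,0],[0,0,0,0],[0,0,0,0],[0,0,0,0],[0,0,10,0],[0,0,30,0],[0,0,60,0],[0,0,90,0],[-3,0,110,0],[-6,0,120,0],[-6,0,120,0],[-6,0,120,0]], hand=34)

```text
time: 19.0
tool_pos: [501.8, -27.1, 194.6]
tcp_rot: [2.547, 1.569, -1.777]
contact_force: [0.2, -0.3, -0.1]
grip_width: 33.8
```

```bash
python3 q.py
python3 - <<'E'
from h import *
o=get_obs(); KP=cam("wrist",o); im=capture("wrist"); cv2.imwrite("pics/w7.png",im[:,:,::-1])
M=R.from_euler("xyz",o["tcp_rot"]).as_matrix()
H=hsv(im); red=((H[...,0]<6)|(H[...,0]>174))&(H[...,1]>170)&(H[...,2]>60)
for m,s,c in blobs(red,200):
    P=np.argwhere(m)[:,::-1]; q=ray(KP,P,90)[:,:2]; vx,vy,_,_=cv2.fitLine(q.astype(np.float32),cv2.DIST_HUBER,0,.01,.01).ravel()
    print("red",s,c,"line az",np.degrees(np.arctan2(vy,vx))%180)
t=capture("top"); cv2.imwrite("pics/top1.png",cv2.resize(t[130:320,110:440],None,fx=2.3,fy=2.3)[:,:,::-1])
E
```

```text
t 19.0 pos [501.791 -27.073 194.624] jaw 112.27 r 61.61 az 199.11 theta(jaw) 1.636 F [ 0.155 -0.339 -0.144] m [ 0.164 -0.084  0.046] grip 33.81
tangential F -0.37 radial F -0.01 torque about axis from arm -0.069
red [268 199  18  58 819] [276.537 227.192] line az 19.030104
red [291 263  18  15 252] [299.817 270.04 ] line az 71.54873
```

View pics/top1.png

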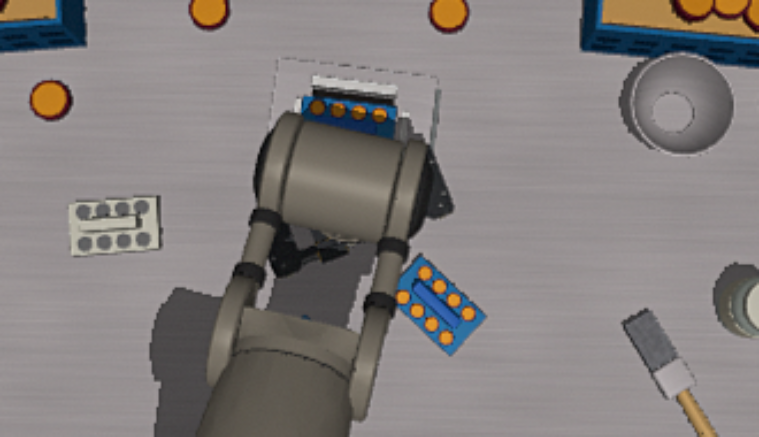

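The mould sits under the fence side with spare, slices, bowl and brush unmoved; the gripper hides the knob. I'll check the sensor zero, and whether the arm lagged the jaws or sprang back on release (compare w6 and w7).

Run:
```python
from h import *
Mo=[];F=[]
for i in range(5):
    capture("wrist"); o=get_obs(); Mo.append(o["moment"]); F.append(o["contact_force"])
print("zero",np.mean(Mo,0),np.mean(F,0))
for n in("w5","w6","w7"):
    im=cv2.imread(f"pics/{n}.png")[:,:,::-1].copy(); H=hsv(im); red=((H[...,0]<6)|(H[...,0]>174))&(H[...,1]>170)&(H[...,2]>60)
    m,s,c=max(blobs(red,100),key=lambda b:b[1][4]); 
    rows=[r for r in range(s[1]+3,s[1]+s[3]-3,6)]; print(n,s,[(r,np.flatnonzero(m[r])[[0,-1]].tolist()) for r in rows])
```

```text
zero [ 0.123 -0.131 -0.023] [ 0.016 -0.072 -0.135]
w5 [ 272  201   17   65 1028] [(204, [272, 287]), (210, [272, 288]), (216, [272, 287]), (222, [272, 287]), (228, [272, 287]), (234, [272, 287]), (240, [272, 287]), (246, [272, 287]), (252, [272, 287]), (258, [272, 287])]
w6 [266 240  27  38 960] [(243, [268, 290]), (249, [266, 292]), (255, [266, 291]), (261, [266, 291]), (267, [266, 291]), (273, [266, 291])]
w7 [268 199  18  58 819] [(202, [271, 285]), (208, [271, 284]), (214, [270, 284]), (220, [270, 284]), (226, [270, 283]), (232, [270, 283]), (238, [269, 283]), (244, [269, 282]), (250, [268, 282])]
```

At zero the moment offset is about −0.02, which corrects to about 13.4 N. The arm now lies ~3° behind the last jaw heading, so the pads twisted and the pinch reading is a bit ambiguous. I'll check it as a torque wrench: closed fingers pushing the arm tangentially, with T = F·r and about 0.67 N m wanted.

Call:
carry_out(rows=[[-1,6,0,-1],[-3,18,0,-2],[-5,29,0,-3],[-6,34,0,-3],[-6,34,-12,-3],[-6,34,-35,-3],[-6,34,-60,-3],[-6,34,-85,-3],[-6,34,-105,-3],[-6,34,-116,-3],[-6,34,-120,-3],[-6,34,-120,-3],[-6,34,-120,-3]], hand=0)

```text
time: 20.43
tool_pos: [496.2, 6.8, 74.2]
tcp_rot: [1.952, 1.568, -2.424]
contact_force: [-0.1, -0.3, 0.2]
grip_width: 0.6
```

Call:
carry_out(rows=[[0.3,-1,0,0],[0.7,-2,0,0],[1,-3,0,0],[1.4,-4,0,0],[1.7,-5,0,0],[1.7,-5,0,0]])

```text
time: 20.93
tool_pos: [498.1, 1.6, 74.5]
tcp_rot: [2.146, 1.568, -2.23]
contact_force: [0.4, -0.4, 0.6]
grip_width: 0.5
```

```bash
python3 q.py; python3 avg.py
```

```text
t 20.93 pos [498.083   1.612  74.469] jaw 109.27 r 62.5 az 172.17 theta(jaw) 1.584 F [ 0.396 -0.429  0.623] m [ 0.15  -0.107  0.009] grip 0.51
tangential F -0.54 radial F -0.23 torque about axis from arm -0.033
[-0.01 -0.04  0.06  0.02 -0.02  0.03 -0.01 -0.05]
mz 0.006473310382599465
t 21.3333 torque -0.0018744788976367997 0.033209521389639556 Ft -0.10973158914703192 jaw 109.28217132618192 az 171.9703530931658 pos [497.869   1.865  74.217]
```

Clean zero (−0.002). Push on in 0.5 mm rows.

Call:
carry_out(rows=[[0.2,-0.5,0,0],[0.3,-1,0,0],[0.5,-1.5,0,0],[0.7,-2,0,0]])

```text
time: 21.67
tool_pos: [498.6, -0.2, 74.2]
tcp_rot: [1.945, 1.568, -2.43]
contact_force: [0.1, -0.1, -0.2]
grip_width: 0.4
```

```bash
python3 avg.py
```

```text
[-0.08  0.02  0.03  0.06  0.05  0.01 -0.02  0.09]
mz -0.022900244711929932
t 22.0667 torque 0.019083732427908395 0.04789008000618222 Ft 0.12088902293002779 jaw 109.28354305441636 az 173.68053999753545 pos [498.588  -0.099  74.241]
```

Call:
carry_out(rows=[[0.2,-0.5,0,0],[0.3,-1,0,0]])

```text
time: 22.23
tool_pos: [498.9, -1.1, 74.3]
tcp_rot: [1.969, 1.568, -2.407]
contact_force: [-0.4, 0.2, -0.2]
grip_width: 0.3
```

```bash
python3 avg.py
```

```text
[ 0.01  0.03 -0.02 -0.04 -0.05 -0.02 -0.06  0.03]
mz 0.032419198781620716
t 22.6333 torque -0.015711908233649576 0.03191185526999865 Ft -0.14633733168546445 jaw 109.28682595882626 az 174.59892515186783 pos [498.856  -1.119  74.233]
```

Call:
carry_out(rows=[[0.2,-0.5,0,0],[0.3,-1,0,0]])

```text
time: 22.8
tool_pos: [499.2, -2.1, 74.2]
tcp_rot: [1.943, 1.568, -2.433]
contact_force: [0.4, 0.0, 0.2]
grip_width: 0.3
```

```bash
python3 q.py
```

```text
t 22.8 pos [499.194  -2.108  74.23 ] jaw 109.29 r 60.99 az 175.49 theta(jaw) 1.584 F [0.436 0.036 0.228] m [ 0.105 -0.168 -0.014] grip 0.33
tangential F -0.11 radial F -0.42 torque about axis from arm 0.018
```

Call:
carry_out(rows=[[0.2,-0.5,0,0],[0.3,-1,0,0]])

```text
time: 22.97
tool_pos: [499.5, -3.2, 74.2]
tcp_rot: [1.943, 1.568, -2.433]
contact_force: [-0.6, 0.9, -0.3]
grip_width: 0.5
```

```bash
python3 q.py
```

```text
t 22.97 pos [499.513  -3.171  74.236] jaw 109.29 r 60.6 az 176.47 theta(jaw) 1.584 F [-0.629  0.927 -0.289] m [ 0.355 -0.11   0.008] grip 0.45
tangential F 1.08 radial F 0.29 torque about axis from arm 0.046
```

Contact has just begun. Fine 0.25 mm rows now.

Call:
carry_out(rows=[[0.1,-0.25,0,0],[0.2,-0.5,0,0]])

```text
time: 23.13
tool_pos: [499.6, -3.2, 74.2]
tcp_rot: [1.587, 1.568, -2.789]
contact_force: [-0.2, 4.5, 0.7]
grip_width: 0.7
```

```bash
python3 avg.py
```

```text
[0.12 0.21 0.33 0.24 0.27 0.22 0.35 0.35]
mz 0.0015246059114838407
t 23.5333 torque 0.2616467515929275 0.07617693304633277 Ft 4.447350383647866 jaw 109.28919530336495 az 176.6109873579344 pos [499.56   -3.321  74.212]
```

Call:
carry_out(rows=[[0.1,-0.25,0,0],[0.15,-0.4,0,0],[0.15,-0.4,0,0],[0.15,-0.4,0,0]])

```text
time: 23.87
tool_pos: [499.6, -3.4, 74.2]
tcp_rot: [1.5, 1.568, -2.876]
contact_force: [-0.8, 5.7, 0.8]
grip_width: 0.1
```

```bash
python3 avg.py
```

```text
[0.34 0.32 0.31 0.41 0.39 0.38 0.33 0.29]
mz 0.010910937221385534
t 24.2667 torque 0.3460308212949852 0.038852918592519256 Ft 5.802808774338011 jaw 109.29163670189132 az 176.71218663163967 pos [499.573  -3.429  74.224]
```

Call:
carry_out(rows=[[0.15,-0.4,0,0],[0.2,-0.6,0,0],[0.25,-0.7,0,0],[0.25,-0.7,0,0]])

```text
time: 24.6
tool_pos: [499.6, -3.6, 74.2]
tcp_rot: [1.217, 1.568, 3.125]
contact_force: [-0.7, 5.8, 2.1]
grip_width: 0.4
```

```bash
python3 avg.py
```

```text
[0.42 0.39 0.36 0.3  0.36 0.43 0.38 0.38]
mz -0.020321407297718794
t 25.0 torque 0.37834001557843794 0.038927005160604496 Ft 6.440306805217173 jaw 109.2911466274011 az 176.84932948459883 pos [499.565  -3.573  74.223]
```

Call:
carry_out(rows=[[0.2,-0.5,0,0],[0.35,-1,0,0],[0.35,-1,0,0],[0.35,-1,0,0]])

```text
time: 25.33
tool_pos: [499.6, -3.9, 74.2]
tcp_rot: [0.951, 1.567, 2.858]
contact_force: [-1.2, 6.8, 2.2]
grip_width: 0.5
```

```bash
python3 avg.py
```

```text
[0.36 0.44 0.4  0.39 0.39 0.41 0.39 0.43]
mz 0.034126519828778235
t 25.7333 torque 0.3987021658215209 0.024004736333046447 Ft 7.278879637389486 jaw 109.28968402223735 az 177.1459235275707 pos [499.626  -3.89   74.228]
```

The arm is moving at ~0.40 N m, so the press after release is lower than the pinch suggested. Keep pushing towards ~0.66 N m (about 12 N).

Call:
carry_out(rows=[[0.25,-0.7,0,0],[0.4,-1.1,0,0],[0.5,-1.4,0,0],[0.5,-1.4,0,0],[0.5,-1.4,0,0]])

```text
time: 26.15
tool_pos: [499.7, -4.2, 74.2]
tcp_rot: [0.713, 1.566, 2.621]
contact_force: [-0.2, 8.6, 2.9]
grip_width: 0.2
```

```bash
python3 avg.py
```

```text
[0.47 0.46 0.47 0.53 0.56 0.55 0.49 0.49]
mz 0.0769278619173911
t 26.55 torque 0.5027776588732702 0.03537529933896789 Ft 9.176050139065303 jaw 109.29138680216056 az 177.4733930531609 pos [499.647  -4.237  74.219]
```

Call:
carry_out(rows=[[0.25,-0.7,0,0],[0.4,-1.1,0,0],[0.5,-1.4,0,0],[0.5,-1.5,0,0],[0.5,-1.5,0,0]])

```text
time: 26.97
tool_pos: [499.7, -4.4, 74.3]
tcp_rot: [0.539, 1.564, 2.446]
contact_force: [-1.3, 9.9, 4.2]
grip_width: 0.6
```

```bash
python3 avg.py
```

```text
[0.56 0.55 0.57 0.57 0.67 0.49 0.57 0.69]
mz -0.02241097354660563
t 27.3667 torque 0.5848483840609489 0.0608175792137946 Ft 10.582686037072307 jaw 109.28885118991474 az 177.64915285246008 pos [499.674  -4.423  74.245]
```

Call:
carry_out(rows=[[0.25,-0.7,0,0],[0.4,-1.1,0,0],[0.5,-1.4,0,0],[0.6,-1.7,0,0],[0.6,-1.7,0,0]])

```text
time: 27.78
tool_pos: [499.7, -4.6, 74.3]
tcp_rot: [0.437, 1.561, 2.344]
contact_force: [-1.9, 10.4, 3.0]
grip_width: 0.5
```

```bash
python3 avg.py
```

```text
[0.72 0.59 0.58 0.62 0.57 0.59 0.59 0.6 ]
mz 0.10308207983259586
t 28.1833 torque 0.6094464724487387 0.04568424316527947 Ft 11.217974083173402 jaw 109.28774357595157 az 177.8635259246839 pos [499.693  -4.65   74.302]
```

About 0.62 N m. Now see what stays after unloading: back off and push again to find where the arm lies and at what torque it starts to move.

Call:
carry_out(rows=[[-0.2,0.5,0,0],[-0.5,1.5,0,0],[-0.8,2.5,0,0],[-0.8,2.5,0,0],[-0.8,2.5,0,0]])

```text
time: 28.6
tool_pos: [499.0, -2.6, 74.3]
tcp_rot: [0.473, 1.562, 2.381]
contact_force: [0.4, 0.3, -0.8]
grip_width: 0.4
```

Call:
carry_out(rows=[[0.2,-0.5,0,0],[0.3,-1,0,0],[0.5,-1.5,0,0],[0.5,-1.5,0,0]])

```text
time: 28.93
tool_pos: [499.1, -3.5, 74.2]
tcp_rot: [0.445, 1.561, 2.352]
contact_force: [-1.0, 5.9, 1.9]
grip_width: 0.6
```

```bash
python3 avg.py
```

```text
[0.46 0.34 0.19 0.31 0.36 0.34 0.24 0.22]
mz 0.035380139669545375
t 29.3333 torque 0.30757604874824596 0.08114648701483641 Ft 5.1596501223281095 jaw 109.27609790170385 az 176.78094872242067 pos [499.16   -3.478  74.207]
```

Re-contact is at the same spot as before (s≈168.25 mm). Either the fingers flexed and the knob never moved, or it springs back. The wrist image will tell: compare the red bar's edges at low and high push.

```bash
cat > bar.py <<'E'
from h import *
import sys
o=get_obs(); KP=cam("wrist",o); im=capture("wrist"); cv2.imwrite(f"pics/{sys.argv[1]}.png",im[:,:,::-1])
H=hsv(im); red=((H[...,0]<6)|(H[...,0]>174))&(H[...,1]>170)&(H[...,2]>50)
bl=blobs(red,100)
for m,s,c in bl:
    P=np.argwhere(m)[:,::-1]; print(s,c)
    if s[4]<250: continue
    rows=range(s[1]+6,min(s[1]+s[3]-3,s[1]+34)); e=np.array([np.flatnonzero(m[r])[[0,-1]] for r in rows]); mid=np.c_[e.mean(1),list(rows)]
    w=ray(KP,mid,90)[:,:2]; vx,vy,x0,y0=cv2.fitLine(w.astype(np.float32),cv2.DIST_L2,0,.01,.01).ravel()
    print("mean col",e.mean(0),"world mid",w.mean(0),"s",w.mean(0)@[.3305,-.9438],"az",np.degrees(np.arctan2(vy,vx))%180,"tool s",o["tool_pos"][:2]@[.3305,-.9438])
E
python3 bar.py b1
```

```text
[220 242  26   8 187] [232.77  245.781]
```

Call:
carry_out(rows=[[0.2,-0.6,0,0],[0.4,-1.1,0,0],[0.5,-1.6,0,0],[0.7,-2.0,0,0],[0.7,-2.1,0,0],[0.7,-2.1,0,0]])

```text
time: 29.88
tool_pos: [499.2, -4.2, 74.2]
tcp_rot: [0.396, 1.558, 2.303]
contact_force: [-1.6, 8.5, 2.8]
grip_width: 0.5
```

```bash
python3 bar.py b2; python3 avg.py
```

```text
[220 242  26   8 175] [232.926 246.006]
[0.53 0.5  0.53 0.48 0.46 0.47 0.49 0.51]
mz 0.04133393958852583
t 30.3333 torque 0.49529032796361727 0.02526005761475458 Ft 8.773307097374506 jaw 109.26883527249001 az 177.42699860534492 pos [499.23   -4.169  74.206]
```

Run:
```python
from h import *
a,b=[cv2.imread(f"pics/{n}.png") for n in("b1","b2")]
ga,gb=[cv2.cvtColor(x,cv2.COLOR_BGR2GRAY) for x in(a,b)]
mask=np.zeros_like(ga); mask[:225]=255
p=cv2.goodFeaturesToTrack(ga,60,.02,8,mask=mask); q,st,_=cv2.calcOpticalFlowPyrLK(ga,gb,p,None,winSize=(15,15)); d=(q-p)[st.ravel()==1].reshape(-1,2); print("bg flow median",np.median(d,0),len(d))
def sub(im,l,r,rows):
    ra=im[...,2].astype(float)-im[...,1]; return ra[rows[0]:rows[1],l:r].sum(1), (ra[rows[0]:rows[1],l:r]*np.arange(l,r)).sum(1)/ra[rows[0]:rows[1],l:r].sum(1)
for im in(a,b): print("red centroid cols",sub(im,212,256,(243,249))[1], "flow below")
box=np.zeros_like(ga); box[236:252,212:256]=255
p=cv2.goodFeaturesToTrack(ga,10,.05,3,mask=box); q,st,_=cv2.calcOpticalFlowPyrLK(ga,gb,p,None,winSize=(9,9)); print("bar flow",np.c_[p.reshape(-1,2),(q-p).reshape(-1,2)])
cv2.imwrite("pics/b12.png",np.hstack([cv2.resize(x[200:300,190:300],None,fx=3.5,fy=3.5,interpolation=cv2.INTER_NEAREST) for x in(a,b)]))
```

```text
bg flow median [0.518 0.218] 60
red centroid cols [232.962 232.881 232.821 232.93  232.876 232.411] flow below
red centroid cols [233.449 232.791 232.951 233.08  232.98  232.805] flow below
bar flow [[212.    236.     -2.539   0.83 ]
 [247.    249.      0.016   0.027]
 [218.    249.      0.292  -0.023]
 [244.    243.      0.087   0.253]
 [222.    243.      0.057   0.386]]
```

View pics/b12.png

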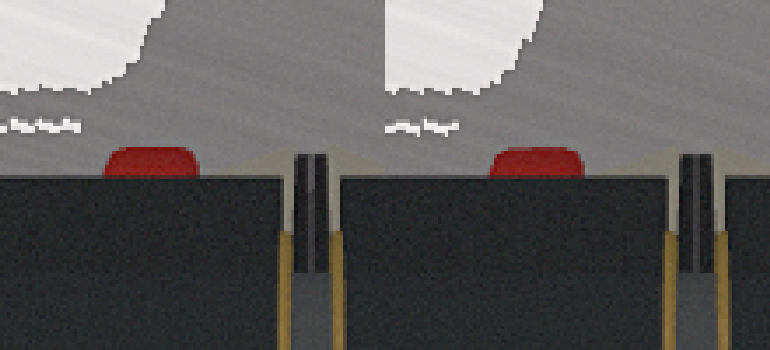

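The bar stays fixed relative to the fingers between the two frames: flow ~0.1 px, against ~1.1 px expected for a fixed knob. So the knob really turns under the push. Now unload in small steps and watch whether it follows back.

Call:
carry_out(rows=[[0.1,-0.3,0,0],[0.1,-0.3,0,0],[0.1,-0.3,0,0]])

```text
time: 30.58
tool_pos: [499.2, -3.8, 74.2]
tcp_rot: [0.365, 1.557, 2.272]
contact_force: [-0.4, 6.6, 1.6]
grip_width: 0.3
```

```bash
cat >> avg.py <<'E'
print("S",round(o["tool_pos"][:2]@np.array([.3305,-.9438]),3))
E
python3 avg.py
```

```text
[0.28 0.4  0.37 0.4  0.38 0.37 0.29 0.44]
mz -0.03945701606601301
t 30.9833 torque 0.36666602691623573 0.05214430671842721 Ft 6.279956852013489 jaw 109.25879899768333 az 177.1209567557298 pos [499.207  -3.843  74.251]
S 168.615
```

Call:
carry_out(rows=[[0,0,0,0],[0,0,0,0],[0,0,0,0]])

```text
time: 31.23
tool_pos: [499.2, -3.7, 74.3]
tcp_rot: [0.352, 1.557, 2.259]
contact_force: [-0.7, 4.6, 1.5]
grip_width: 0.7
```

```bash
python3 avg.py
```

```text
[0.25 0.24 0.31 0.3  0.24 0.32 0.34 0.26]
mz 0.05344951013417805
t 31.6333 torque 0.28278199491563993 0.03793347172295991 Ft 5.17071114748774 jaw 109.25414995598199 az 177.040500743426 pos [499.208  -3.757  74.262]
S 168.534
```

Call:
carry_out(rows=[[0.2,-0.6,0,0],[0.4,-1.1,0,0],[0.5,-1.5,0,0],[0.7,-1.9,0,0],[0.7,-1.9,0,0]])

```text
time: 32.05
tool_pos: [499.3, -4.5, 74.2]
tcp_rot: [0.345, 1.555, 2.252]
contact_force: [-2.7, 10.3, 4.5]
grip_width: 0.4
```

Call:
carry_out(rows=[[0.3,-0.9,0,0],[0.5,-1.5,0,0],[0.6,-1.8,0,0],[0.6,-1.8,0,0]])

```text
time: 32.38
tool_pos: [499.3, -4.8, 74.3]
tcp_rot: [0.313, 1.552, 2.22]
contact_force: [-1.1, 12.3, 3.7]
grip_width: 0.3
```

```bash
python3 avg.py
```

```text
[0.64 0.69 0.71 0.66 0.66 0.62 0.63 0.62]
mz 0.06660160841976123
t 32.7833 torque 0.6544518251101036 0.03271484427130995 Ft 11.612847812477149 jaw 109.23939124870105 az 178.01050105189017 pos [499.284  -4.791  74.257]
S 169.535
```

Call:
carry_out(rows=[[0.3,-0.9,0,0],[0.5,-1.4,0,0],[0.6,-1.8,0,0],[0.7,-2.1,0,0],[0.7,-2.1,0,0]])

```text
time: 33.2
tool_pos: [499.3, -5.1, 74.3]
tcp_rot: [0.284, 1.549, 2.191]
contact_force: [-2.2, 14.4, 3.9]
grip_width: 0.6
```

```bash
python3 avg.py
```

```text
[0.69 0.75 0.67 0.74 0.7  0.62 0.74 0.78]
mz 0.06412473199943508
t 33.6 torque 0.7094972499564844 0.04606440435379456 Ft 13.03220826054733 jaw 109.23349393892238 az 178.26384430674278 pos [499.334  -5.061  74.314]
S 169.807
```

Call:
carry_out(rows=[[-0.3,1,0,0],[-0.8,2.3,0,0],[-0.8,2.3,0,0],[-0.8,2.3,0,0],[-0.3,0.9,0,0],[-0.2,0.6,0,0],[-0.1,0.4,0,0],[-0.1,0.4,0,0]])

```text
time: 34.27
tool_pos: [498.7, -3.9, 74.3]
tcp_rot: [0.286, 1.547, 2.192]
contact_force: [-0.5, 8.4, 2.6]
grip_width: 0.4
```

```bash
python3 avg.py
```

```text
[0.45 0.44 0.48 0.39 0.43 0.49 0.48 0.4 ]
mz 0.035150832372779675
t 34.6667 torque 0.4461176597429122 0.034353228729912984 Ft 7.456732580684298 jaw 109.21195686918499 az 177.19979299888456 pos [498.69   -3.901  74.26 ]
S 168.499
```

Part of the earlier contact-position data is biased by tool tilt building up under load. A clean check is the resting arm angle from the same hover pose as w7, where it was 199.0°.

Call:
carry_out(rows=[[-1,3,0,0],[-2,6,0,0],[-2,6,15,0],[-2,6,40,0],[-2,6,75,0],[-2,6,105,1],[0,0,118,2],[2,-12,120,3],[3,-20,120,3],[3,-23,120,3],[3,-23,120,3],[3,-23,120,3]], hand=34)

```text
time: 35.67
tool_pos: [501.1, -26.9, 193.4]
tcp_rot: [0.335, 1.546, 2.293]
contact_force: [0.5, 0.4, -0.3]
grip_width: 33.8
```

```bash
cat > ang.py <<'E'
from h import *
import sys
def fit(im,KP,jaw=None):
    H=hsv(im); red=((H[...,0]<6)|(H[...,0]>174))&(H[...,1]>170)&(H[...,2]>60)
    m,s,c=max(blobs(red,200),key=lambda b:b[1][4]); rows=np.arange(s[1]+5,s[1]+s[3]-8)
    ra=np.clip(im[...,0].astype(float)-im[...,1]-40,0,80)*cv2.dilate(m.astype(np.uint8),np.ones((3,5)))
    col=np.array([(ra[r]*np.arange(560)).sum()/ra[r].sum() for r in rows])
    w=ray(KP,np.c_[col,rows],90)[:,:2]; vx,vy,x0,y0=cv2.fitLine(w.astype(np.float32),cv2.DIST_HUBER,0,.01,.01).ravel()
    return np.degrees(np.arctan2(vy,vx))%180, w.mean(0), (w.mean(0)-[560,-6.9])
A=[]
for i in range(3):
    o=get_obs(); KP=cam("wrist",o); im=capture("wrist"); a,p,d=fit(im,KP); A.append((a,np.degrees(np.arctan2(d[1],d[0]))%360,*p))
cv2.imwrite(f"pics/{sys.argv[1]}.png",im[:,:,::-1])
M=R.from_euler("xyz",o["tcp_rot"]).as_matrix(); print("pos",o["tool_pos"],"toolx",M[:,0],"jaw",np.degrees(np.arctan2(M[1,2],M[0,2])),"t",o["time"]); print("line az / az of mid about axis / mid",np.mean(A,0),np.std(A,0))
im=cv2.imread("pics/w7.png")[:,:,::-1].copy(); K,_=KP
T=np.eye(4); T[:3,:3]=R.from_euler("xyz",[2.547,1.569,-1.777]).as_matrix(); T[:3,3]=[501.791,-27.073,194.624]
a,p,d=fit(im,(K,T@np.array(camera_info("wrist")["mount"]))); print("w7",a,np.degrees(np.arctan2(d[1],d[0]))%360,p)
E
python3 ang.py h2
```

```text
pos [501.307 -26.563 193.587] toolx [-0.016  0.019 -1.   ] jaw 112.20203249518197 t 35.7667
line az / az of mid about axis / mid [ 18.988 199.668 516.449 -22.466] [0.024 0.002 0.113 0.042]
w7 19.278788 199.6489800486263 [516.732 -22.349]
```

Run:
```python
from h import *
c=camera_info("wrist"); K=np.array(c["camera_matrix"]); mt=np.array(c["mount"])
def KP(p,r):
    T=np.eye(4); T[:3,:3]=R.from_euler("xyz",r).as_matrix(); T[:3,3]=p; return K,T@mt
k1=KP([499.16,-3.478,74.207],[0.445,1.561,2.352]); k2=KP([499.23,-4.169,74.206],[0.396,1.558,2.303])
print("toolx",[ (R.from_euler("xyz",r).as_matrix()[:,0]) for r in([0.445,1.561,2.352],[0.396,1.558,2.303])])
X=ray(k1,[232.9,246],90); print(X, "fixed-bar flow",proj(k2,X)-proj(k1,X))
a=np.radians(.0); 
for d in(.3,.6,.9):
    Y=X+np.array([.3305,-.9438,0])*d; print("bar moved",d,proj(k2,Y)-proj(k1,X))
for uv in([200,100],[400,60]):
    X=ray(k1,uv,0); print("bg",proj(k2,X)-proj(k1,X))
```

```text
toolx [array([-0.007,  0.007, -1.   ]), array([-0.009,  0.01 , -1.   ])]
[[492.233 -29.388  90.   ]] fixed-bar flow [[1.453 0.319]]
bar moved 0.3 [[0.848 0.322]]
bar moved 0.6 [[0.244 0.325]]
bar moved 0.9 [[-0.361  0.328]]
bg [[0.629 0.31 ]]
bg [[0.429 0.439]]
```

The pose-corrected flow confirms the knob turned ~0.5° under the push. The resting angle is unchanged (199.67° vs 199.65°), so it springs back and the resting press may be only ~6–10 N. I'll push higher in one smooth ramp, staying under ~23 N, and see whether the rest angle moves.

Call:
carry_out(rows=[[-3,10,0,-1],[-5,24,0,-2],[-6,33,0,-3],[-6,34,-15,-3],[-6,34,-45,-3],[-6,34,-80,-3],[-6,34,-105,-3],[-6,34,-116,-3],[-6,34,-119,-3],[-5,31,-119,-3],[-4,28,-119,-3],[-3,26,-119,-3],[-3,26,-119,-3]], hand=0)

```text
time: 36.9
tool_pos: [499.5, -1.2, 75.9]
tcp_rot: [0.238, 1.548, 2.144]
contact_force: [-0.5, -0.5, -0.1]
grip_width: -0.2
```

Call:
carry_out(rows=[[0.3,-1,0,0],[0.7,-2,0,0],[1,-2.8,0,0],[1.1,-3.3,0,0],[1.3,-3.8,0,0],[1.5,-4.3,0,0],[1.6,-4.8,0,0],[1.8,-5.2,0,0],[1.9,-5.5,0,0],[1.9,-5.5,0,0]])

```text
time: 37.73
tool_pos: [500.6, -4.5, 76.4]
tcp_rot: [0.208, 1.545, 2.113]
contact_force: [-3.1, 10.8, 7.7]
grip_width: 0.5
```

```bash
python3 avg.py
```

```text
[0.68 0.5  0.64 0.61 0.69 0.68 0.63 0.61]
mz 0.0330435363994811
t 38.1333 torque 0.6308082625010147 0.05597650206685197 Ft 11.57020088182336 jaw 109.18795204606786 az 177.67490680951062 pos [500.632  -4.49   76.433]
S 169.696
```

Call:
carry_out(rows=[[0.3,-1,0,0],[0.5,-1.4,0,0],[0.6,-1.8,0,0],[0.7,-2.1,0,0],[0.8,-2.3,0,0],[0.8,-2.3,0,0]])

```text
time: 38.63
tool_pos: [500.6, -4.5, 76.6]
tcp_rot: [0.192, 1.541, 2.098]
contact_force: [-1.0, 12.7, 2.9]
grip_width: 0.6
```

```bash
python3 avg.py
```

```text
Traceback (most recent call last):
  File "avg.py", line 4, in <module>
    capture("wrist"); o=get_obs(); M=R.from_euler("xyz",o["tcp_rot"]).as_matrix(); r=o["tool_pos"][:2]-A; F=o["contact_force"]
    ~~~~~~~^^^^^^^^^
ValueError: 200 camera calls are used up
```

The camera budget is used up (my averaging spent it), so from here I use force readings only. The last target equalled the previous one; push further.

Call:
carry_out(rows=[[0.5,-1.5,0,0],[0.9,-2.5,0,0],[1.1,-3.1,0,0],[1.2,-3.5,0,0],[1.2,-3.5,0,0]])

```text
time: 39.25
tool_pos: [500.6, -5.1, 76.7]
tcp_rot: [0.184, 1.536, 2.089]
contact_force: [-1.6, 15.1, 2.8]
grip_width: 0.3
```

```bash
python3 q.py
```

```text
t 39.25 pos [500.631  -5.14   76.721] jaw 109.16 r 59.4 az 178.3 theta(jaw) 1.582 F [-1.647 15.062  2.769] m [2.388 0.231 0.041] grip 0.25
tangential F 14.76 radial F -3.39 torque about axis from arm 0.85
```

Call:
carry_out(rows=[[1.2,-3.5,0,0]])

```text
time: 39.33
tool_pos: [500.6, -5.4, 76.8]
tcp_rot: [0.173, 1.531, 2.079]
contact_force: [-2.1, 15.7, 3.3]
grip_width: 0.6
```

```bash
python3 q.py
```

```text
t 39.33 pos [500.645  -5.409  76.804] jaw 109.16 r 59.37 az 178.56 theta(jaw) 1.582 F [-2.132 15.65   3.314] m [2.792 0.206 0.114] grip 0.58
tangential F 15.47 radial F -3.13 torque about axis from arm 0.811
```

About 0.83 N m, i.e. ~19 N. Now unload slowly, tracking the tilt-corrected contact position Sc (originally ~168.2 at rest).

```bash
cat >> q.py <<'E'
u=np.array([.3305,-.9438]); c=p[:2]-M[:2,0]*(90-p[2]); print("Sc",round(c@u,3),"S",round(p[:2]@u,3))
E
python3 q.py | tail -1
```

```text
Sc 171.085 S 170.568
```

Call:
carry_out(rows=[[0.4,-1,0,0],[0.2,-0.5,0,0],[0,0,0,0],[0,0,0,0]])

```text
time: 39.67
tool_pos: [500.5, -4.4, 77.0]
tcp_rot: [0.157, 1.53, 2.063]
contact_force: [0.0, 7.1, 0.5]
grip_width: 0.6
```

```bash
python3 q.py
```

```text
t 39.67 pos [500.52   -4.435  76.998] jaw 109.17 r 59.53 az 177.63 theta(jaw) 1.582 F [0.015 7.13  0.518] m [ 1.141 -0.157 -0.005] grip 0.6
tangential F 6.72 radial F -2.36 torque about axis from arm 0.43
Sc 170.133 S 169.607
```

Call:
carry_out(rows=[[0,0,0,0],[0,0.1,0,0],[-0.1,0.3,0,0],[-0.1,0.3,0,0]])

```text
time: 40.0
tool_pos: [500.4, -3.9, 77.0]
tcp_rot: [0.153, 1.53, 2.058]
contact_force: [1.0, 4.5, -0.4]
grip_width: 0.5
```

```bash
python3 q.py
```

```text
t 40.0 pos [500.427  -3.922  77.026] jaw 109.17 r 59.65 az 177.14 theta(jaw) 1.582 F [ 0.96   4.548 -0.426] m [ 0.893 -0.147  0.066] grip 0.46
tangential F 3.98 radial F -2.4 torque about axis from arm 0.207
Sc 169.62 S 169.093
```

Call:
carry_out(rows=[[0,0.1,0,0],[-0.1,0.3,0,0],[-0.1,0.3,0,0]])

```text
time: 40.25
tool_pos: [500.4, -3.8, 77.1]
tcp_rot: [0.15, 1.53, 2.055]
contact_force: [0.4, 2.7, -0.3]
grip_width: 0.3
```

```bash
python3 q.py
```

```text
t 40.25 pos [500.444  -3.827  77.068] jaw 109.16 r 59.64 az 177.05 theta(jaw) 1.582 F [ 0.411  2.732 -0.306] m [ 0.551 -0.236 -0.003] grip 0.26
tangential F 2.44 radial F -1.29 torque about axis from arm 0.167
Sc 169.53 S 169.009
```

Unloading ends near Sc≈169.45, about 1.2 mm (1.2°) ahead of the earlier rest. Let go fully, wait, and re-touch to confirm.

Call:
carry_out(rows=[[-0.3,1,0,0],[-0.7,2,0,0],[-0.7,2,0,0],[-0.7,2,0,0],[-0.7,2,0,0],[-0.7,2,0,0],[-0.3,1,0,0],[-0.2,0.5,0,0],[-0.1,0.2,0,0],[0,0,0,0],[0,-0.1,0,0],[0,-0.1,0,0]])

```text
time: 41.25
tool_pos: [500.2, -3.4, 77.0]
tcp_rot: [0.151, 1.529, 2.056]
contact_force: [-0.7, 5.1, 0.7]
grip_width: 0.4
```

```bash
python3 q.py
```

```text
t 41.25 pos [500.22   -3.354  77.025] jaw 109.17 r 59.89 az 176.61 theta(jaw) 1.582 F [-0.676  5.062  0.725] m [ 0.933 -0.07  -0.016] grip 0.45
tangential F 5.0 radial F -1.02 torque about axis from arm 0.316
Sc 169.024 S 168.489
```

Call:
carry_out(rows=[[0.1,-0.3,0,0],[0.2,-0.6,0,0],[0.2,-0.6,0,0]])

```text
time: 41.5
tool_pos: [500.2, -3.5, 77.0]
tcp_rot: [0.153, 1.528, 2.058]
contact_force: [-0.7, 5.5, 0.6]
grip_width: 0.5
```

```bash
python3 q.py
```

```text
t 41.5 pos [500.2    -3.495  77.009] jaw 109.16 r 59.9 az 176.74 theta(jaw) 1.582 F [-0.68   5.511  0.566] m [ 1.054 -0.029  0.033] grip 0.51
tangential F 5.42 radial F -1.17 torque about axis from arm 0.295
Sc 169.162 S 168.614
```

Call:
carry_out(rows=[[0.2,-0.5,0,0],[0.4,-1.1,0,0],[0.4,-1.1,0,0]])

```text
time: 41.75
tool_pos: [500.3, -3.8, 77.0]
tcp_rot: [0.154, 1.527, 2.06]
contact_force: [-1.2, 7.3, 2.0]
grip_width: 0.5
```

```bash
python3 q.py
```

```text
t 41.75 pos [500.267  -3.808  77.002] jaw 109.16 r 59.81 az 177.04 theta(jaw) 1.582 F [-1.194  7.318  1.974] m [1.251 0.034 0.023] grip 0.49
tangential F 7.3 radial F -1.28 torque about axis from arm 0.411
Sc 169.499 S 168.932
```

The re-touch shows the arm somewhat ahead of the earlier rest (0.1–0.65 mm, depending on the tilt correction). Highest torque applied was ~0.85 N m, equal to ~20 N and below the 25 N limit. More turning would risk overtightening. Retreat and hand in.

Call:
carry_out(rows=[[-0.5,1.5,0,0],[-1.5,4,0,0],[-2,6,0,0],[-2,6,12,0],[-2,6,40,0],[-2,6,75,0],[-2,6,110,0],[-10,6,130,0],[-25,6,140,0],[-35,6,140,0],[-35,6,140,0],[-35,6,140,0]])

```text
time: 42.75
tool_pos: [465.3, 2.0, 217.2]
tcp_rot: [0.146, 1.527, 2.051]
contact_force: [0.6, 0.0, -0.2]
grip_width: 0.9
```

Run:
```python
from h import *
o=get_obs(); print(o["time"],o["tool_pos"],o["contact_force"]); print(close_job())
```

```text
42.75 [465.265   2.    217.156] [ 0.592  0.03  -0.229]
the job is handed in; nothing more can be done
None
```

I set the rightmost filled blue mould in the bay, let go of it, and turned the red knob until the cam pressed it against the fence. I handed the job in at 42.8 s with the robot clear of everything, but I could not confirm the final holding force.

**Turning:** I first pinched one arm of the knob and swung it about 59° by jaw heading. I then pushed that arm with closed fingers. While pinching, the torque about the knob's axis reached about 0.62 N m, which is about 13–14 N of press. The last push peaked at about 0.81–0.85 N m, about 19–20 N, so by these readings it stayed under the 25 N limit.

**What the last checks showed:** They disagree on how much press is left.
- **Resting angle:** The arm moved under each push and sprang back when released. After the second push (about 0.71 N m), its angle was the same as before, within about 0.3°.
- **After the last push:** Touching it again put the arm 0.1–0.65 mm further round, but it started to give at only about 0.3 N m.
- **Resting press:** It could be anywhere from about 5 N, which would be loose, to about 17 N. I could not narrow it down.

**Not checked:** My repeated torque averaging used up all 200 camera calls, so I have no picture from after the last push. The top view after the first tightening showed the mould against the fence side. The white spare, slices, bowl and brush looked unmoved in it.

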